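# Load the ward label dispenser and hold its feed key turned

### The job

Put the roll of labels onto the upright spindle of the label dispenser, all the way down on its seat, and let go of it. Then take the key from its stand, push it fully home into the dispenser's lock, working it past the sticky pins, turn it a quarter clockwise against its spring and keep it turned: finish while still holding the key there. Leave the vial, the mug and the tray where they are.

Things in the scene. Friction and masses are not known exactly. Their poses are not given: they have to be found in the camera images.
- roll: Roll of white paper labels on a cardboard core, standing on end: outer diameter 56, hole 27 right through, height 52, about 140 g. Origin at the centre of its underside, z up along the hole.
- dispenser: White label dispenser, fixed to the counter, 160 (x) by 280 (y), deck 60 above the counter, with a hood 12 mm higher along its far edge (x from 52 to 80). Origin at the centre of its underside; front faces its -x. The spindle stands near its +y end, the lock lies near its -y end.
- seat (a point): Centre of the top of the round grey seat (diameter 60, 6 above the deck), at the foot of the upright aluminium spindle. The spindle rises 65 from this point: 20 in diameter for 55, then a taper to 10. The roll's underside rests here when it is fully down.
- lock_face (a point): Centre of the keyhole, on the top of the flat steel lock plate (46 square, 4 thick, on the deck). The plate does not turn. The keyhole is a slot 16 along this point's x by 7 along y; z up, the key goes straight down. Two sticky spring pins press on the blade from its two sides, 13 and 19 below this point: a push of 5 to 15 N with slight rocking about the vertical gets past them.
- lock (a joint): Turn of the plug under the lock plate, rad: 0 at rest, in line with the keyhole, growing clockwise seen from above, stop at 1.62. It turns with the key, which can turn only when fully in or under 3 mm short. A spring (0.1 N m at a quarter turn) turns it back when let go. The blade has about 0.1 rad of play.
- key: Key standing upright in its stand, 50 g. Origin at the shoulder: centre of the underside of the bow (black grip, steel inlay); z up, x along the width. Bow 30 (x) by 11 (y) by 40 high: grip across y. Below: round neck, 5 diameter, 7 long, then a steel blade 14 (x) by 5 (y), round-nosed, ending 25 below the origin. Fully home, the shoulder lies on the lock plate. Fits either way round.
- key_stand: Grey block, fixed, 60 by 60 by 36 high, origin at the centre of its underside, with a slot 16 (x) by 7 (y) in the middle of its top in which the key stands, shoulder on the top.
- vial: Small closed amber glass jar, diameter 34, height 55, bystander; origin at the centre of its underside.
- mug: White mug, diameter 76, height 85, handle at its +y, bystander; origin at the centre of its underside.
- tray: Empty white plastic tray, 130 (x) by 190 (y) by 35 high, bystander; origin at the centre of its underside.

How it is judged:
By the outcome, as a careful person would: the job done as asked, in the order asked, and still so for the second after the job is handed in, while the arm keeps its last pose, push and grip.
It also fails if it takes over 67 s, if anything falls off the work surface, if the arm or the gripper's body presses on something with over 40 N, if the wrist force passes 120 N, or if a joint passes its speed limit or range.

### The arm

A 6-joint arm with a two-finger parallel gripper is mounted at the origin on the work surface. World frame = base frame: x ahead of the robot, y to its left, z up, the work surface at z = 0. Lengths are in m, angles in rad, forces in N, time in s.
With the tool pointing down it reaches from about 0.3 to 0.875 m from the base axis. Payload 4.2 kg.
Tool frame: the origin (TCP) lies midway between the tips of the shut fingers; the grasp point (between the pads) lies 19 mm behind it; z points along the fingers, y is the direction in which the jaws open and shut (so a half turn about z gives the same grasp; the last joint's range is limited). The gripper opens to 85 mm and grips with 20 to 120 N. Pads are 22 mm wide; open, the fingers measure 114 mm over their backs; the gripper's body (76 mm by 85 mm) begins 54 mm behind the grasp point. The pads swing forward as they close: fully open they stand 13 mm farther back than shut.
Start: joints at [1.324, 0.32, 1.565, -0, 1.257, -0.02], TCP at [0.129, 0.56, 0.231] pointing down, gripper open.
Joint ranges: [-3.11, 3.11], [-0.84, 2.01], [0.21, 2.61], [-1.34, 4.49], [0.05, 2.63], [-2.56, 2.56]. Speed limits (rad/s): [2.57, 2.57, 3.14, 3.14, 3.14, 3.14].

### API

Orientations are given as a 3x3 rotation matrix whose columns are the frame's x, y, z axes.
In Python, from cell import r gives the robot as it stands.
- The arm moves only by the tool arm_command, never from a script. Its argument "motion" is a list of rows, each a list of 3 entries, a list of its own where there are three numbers: the shift along the tool's x, y, z in m, then the turn, a rotation vector about the tool's x, y, z in degrees, then the finger opening in m, from 0 to 0.0854. A call has 1 to 12 rows; each row shifts and turns the pose as measured when the row begins, along the tool's axes as they then stand; what a row does not reach is not made up. A row lasts 1/12 s, in which the tool goes at most 41.7 mm and 7.16 degrees, less where a joint would pass 70% of its speed; a pose out of reach is approached as far as the arm can. A call is refused whole if a number of a shift passes 0.0417 or a number of a turn 7.16, either way. A call with a gripper value outside its range is refused whole. The fingers move at their own pace and stop on an object; the grip force is fixed at half the most. Time passes only in rows, so rows that do not move let the fingers close. It gives the time, the measured TCP pose, the force and the opening at its end, in the units of the state.
- r.get_state(): the state, without advancing time (a new reading comes with each control period).
- r.grab_frame(name): name is "scene" or "top" or "wrist"; returns the picture (384x512x3 uint8, red, green, blue); there is no depth.
- r.camera_params(name): a dict with "intrinsics" (3x3 intrinsics, pixels), "rvec" (rotation vector, rad) and "tvec" (3), from world to camera coordinates, as OpenCV has them. Camera axes: x right, y down, z forward; pixel columns grow to the right and rows downward; lengths in m; the calibration is good to about 2 mm. A picture is of the moment at which its call begins: read the wrist's pose just before it. camera_params takes no time and is no camera call; for the wrist camera it gives the pose at the moment of the call.
- r.close_job(): hands the job in, once; it reports no verdict.
The state is a dict: "time": time; "qpos": joint angles; "joint_velocities": joint speeds; "tau": joint torques, N m; "tool_pos": TCP position; "tcp_rot": TCP orientation; "contact_force": force on the tool from outside, world axes, zero at the start; "wrist_torque": the same for the moment, N m; "gripper_width": opening from 0.0 (shut) to 1.0 (fully open).
Only numpy, scipy, OpenCV 4.12 (cv2) and the standard library are available. Lean on these libraries where they do the work, as an engineer would, in place of code of your own. Each camera call takes 0.05 s, during which the arm holds its last target. There are 200 camera calls.

## Working session

There is one attempt and no reset: what is moved stays moved. The work goes in short steps, Python scripts to look and compute and a tool call to move; the robot and the scene stay as the last step left them, time stands still between calls to the robot, and variables do not carry over. Pictures are saved under pics/ and viewed, about 8 in all and at most 12, crops included, and the job is handed in when it is done.

Besides the shell and the picture viewer there is one more tool, called after "Emit:" by a JSON object that holds its "fn" and its "kwargs", one argument or row to a line. arm_command: Moves the arm, as the interface text tells. Its arguments: {"type":"object","properties":{"motion":{"type":"array"}},"required":["motion"]}

```bash
mkdir -p pics; ls; python3 - <<'E'
from cell import r
import cv2,numpy as np
print(r.get_state())
ims=[r.grab_frame(n) for n in("scene","top")]
for n,i in zip(("scene","top"),ims):
    cv2.imwrite(f"pics/{n}0.png",i[:,:,::-1])
    p=r.camera_params(n);print(n,p)
    R=cv2.Rodrigues(np.array(p["rvec"],float))[0];print("C",-R.T@np.ravel(p["tvec"]))
cv2.imwrite("pics/w0.png",r.grab_frame("wrist")[:,:,::-1]);print(r.camera_params("wrist"))
E
```

```text
pics
{'time': 0.0, 'qpos': array([ 1.32398993e+00,  3.20309699e-01,  1.56570324e+00, -9.80459214e-06,
        1.25738023e+00, -2.00182945e-02]), 'joint_velocities': array([-5.94640145e-04,  5.87584781e-04, -3.14752759e-04,  9.49107008e-04,
        8.06704942e-04, -8.62192872e-05]), 'tau': array([-7.59594368e-04, -4.15526068e+01, -2.34161210e+01, -7.02021634e-05,
        8.09250399e-03,  1.03390602e-05]), 'tool_pos': array([0.1291828 , 0.55980591, 0.23046263]), 'tcp_rot': array([[-9.74394288e-01,  2.24845696e-01, -4.30836222e-04],
       [ 2.24846107e-01,  9.74392720e-01, -1.74823235e-03],
       [ 2.67211598e-05, -1.80033946e-03, -9.99998379e-01]]), 'contact_force': array([-0.1558202 ,  0.58461088, -1.05356776]), 'wrist_torque': array([-0.05982176,  0.00672448,  0.05102367]), 'gripper_width': 0.9988769445200831}
scene {'intrinsics': array([[350.54120012,   0.        , 251.97701293],
       [  0.        , 350.54120012, 195.50789039],
       [  0.        ,   0.        ,   1.        ]]), 'rvec': array([ 0.72868521,  2.68938717, -1.03874657]), 'tvec': array([ 0.47905302, -0.1703066 ,  1.1471631 ])}
C [0.84859815 0.54266389 0.74824888]
top {'intrinsics': array([[447.33586017,   0.        , 255.43681297],
       [  0.        , 447.33586017, 196.01799364],
       [  0.        ,   0.        ,   1.        ]]), 'rvec': array([ 2.13274361, -2.15184894,  0.1712801 ]), 'tvec': array([-0.00881389,  0.55188334,  1.1545591 ])}
C [ 0.36629318 -0.00808199  1.22614175]
{'intrinsics': array([[323.53887716,   0.        , 255.98035744],
       [  0.        , 323.53887716, 193.04848769],
       [  0.        ,   0.        ,   1.        ]]), 'rvec': array([-2.27492279, -1.80946237, -0.25955437]), 'tvec': array([-0.57523401, -0.03642567,  0.37991494])}
```

View pics/top0.png

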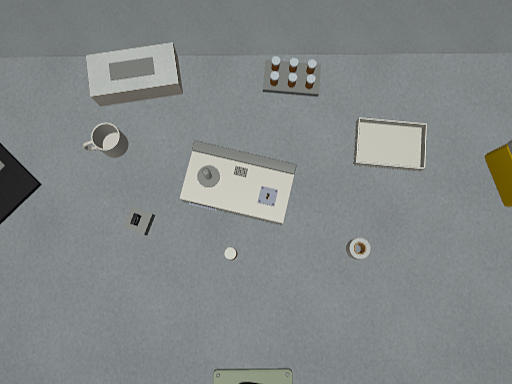

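View pics/scene0.png

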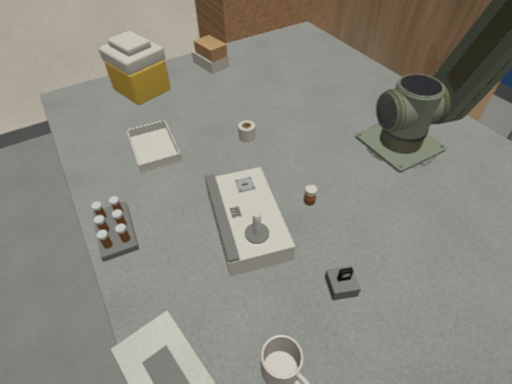

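```bash
cat > h.py <<'E'
import cv2,numpy as np
from cell import r
def P(p):
    R=cv2.Rodrigues(np.array(p["rvec"],float))[0];return np.array(p["intrinsics"]),R,np.ravel(p["tvec"]).astype(float)
def ray(p,uv):
    K,R,t=P(p);d=R.T@np.linalg.inv(K)@np.array([*uv,1.]);return -R.T@t,d
def plane(p,uv,z):
    C,d=ray(p,uv);return C+d*(z-C[2])/d[2]
def tri(obs):
    A=np.zeros((3,3));b=np.zeros(3)
    for p,uv in obs:
        C,d=ray(p,uv);d/=np.linalg.norm(d);M=np.eye(3)-np.outer(d,d);A+=M;b+=M@C
    X=np.linalg.solve(A,b)
    return X,[float(np.linalg.norm(proj(p,X)-uv)) for p,uv in obs]
def proj(p,X):
    K,R,t=P(p);q=K@(R@np.asarray(X,float)+t);return q[:2]/q[2]
E
python3 - <<'E'
from h import *
t=r.camera_params("top");s=r.camera_params("scene")
np.set_printoptions(precision=4,suppress=True)
for n,a,b in [("roll",(360,248),(247,126)),("spindletop",(207,172),(257,216)),("lock",(268,196),(245,184)),("keytop",(136,218),(346,272)),("vial",(231,254),(311,189)),("seat",(208,177),(257,234))]:
    print(n,*tri([(t,a),(s,b)]))
# dispenser deck corners (near edge) on z=.06
for uv in [(181,199),(283,222),(297,164),(194,143)]: print(plane(t,uv,.06))
def up(im,x0,y0,w,h,f): return cv2.resize(im[y0:y0+h,x0:x0+w],None,fx=f,fy=f,interpolation=cv2.INTER_CUBIC)
T=cv2.imread("pics/top0.png");S=cv2.imread("pics/scene0.png")
a=up(T,120,150,66,100,4);a2=up(T,180,150,110,75,4)
m=np.zeros((600,800,3),np.uint8)
m[:300,:440]=up(T,180,150,110,75,4)
m[:300,450:750]=up(T,120,195,50,50,6)
m[300:600,:300]=up(T,335,223,50,50,6)
m[300:600,310:610]=up(S,320,255,50,50,6)
m[300:500,610:800]=up(S,228,112,38,40,5)
cv2.imwrite("pics/m1.png",m)
E
```

```text
roll [ 0.409  -0.2852  0.0475] [0.8452868618877257, 0.6768919073469535]
spindletop [0.6007 0.1087 0.1224] [0.45009147221471024, 0.4968243164182916]
lock [ 0.5479 -0.0462  0.0611] [0.38325260626436386, 0.37175240209584903]
keytop [0.4911 0.3007 0.0637] [1.2397509482615445, 1.5043998224246606]
vial [0.3976 0.0521 0.0487] [0.341585653484341, 0.32959150704471385]
seat [0.6019 0.1121 0.0571] [0.01790698441891155, 0.019761001271753856]
[0.5429 0.1825 0.06  ]
[ 0.4797 -0.0851  0.06  ]
[ 0.6347 -0.1254  0.06  ]
[0.6948 0.1501 0.06  ]
```

View pics/m1.png

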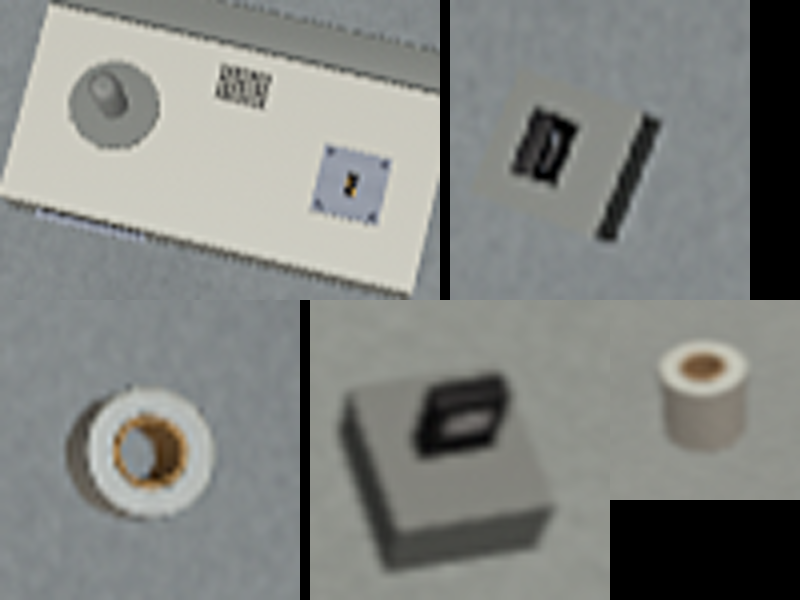

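```bash
cat >> h.py <<'E'
np.set_printoptions(precision=4,suppress=True)
def delta(pos,yaw=None):
    "shift in tool axes (m) and rotvec (deg) to reach pos with tool down and tool x at yaw deg"
    from scipy.spatial.transform import Rotation as Q
    s=r.get_state();R=s["tcp_rot"];d=R.T@(np.array(pos)-s["tool_pos"])
    if yaw is None: yaw=np.degrees(np.arctan2(R[1,0],R[0,0]))
    c,n=np.cos(np.radians(yaw)),np.sin(np.radians(yaw))
    T=np.array([[c,n,0],[n,-c,0],[0,0,-1]])
    print("shift mm",1000*d,"rot",np.degrees(Q.from_matrix(R.T@T).as_rotvec()),"t",s["time"],"F",s["contact_force"])
E
python3 - <<'E'
from h import *
t=r.camera_params("top")
for n,uv,z in [("seat",(208.1,175.9),.066),("seat",(208.1,175.9),.066),("lock",(267.4,195.6),.064),("roll",(359.8,248.0),.052)]: print(n,plane(t,uv,z))
s=r.get_state();w=r.camera_params("wrist");K,R,tt=P(w);Rt=s["tcp_rot"]
print("cam in tool",Rt.T@(-R.T@tt-s["tool_pos"]));print(Rt.T@R.T)
delta((.41,.27,.25),160)
E
```

```text
seat [0.6031 0.111  0.066 ]
seat [0.6031 0.111  0.066 ]
lock [ 0.5493 -0.0451  0.064 ]
roll [ 0.4106 -0.2849  0.052 ]
cam in tool [ 0.0719  0.0005 -0.1439]
[[-0.0002 -0.9596 -0.2815]
 [ 1.     -0.0005  0.0009]
 [-0.001  -0.2815  0.9596]]
shift mm [-338.7847 -219.406   -19.0408] rot [-0.0772  0.0026  7.0065] t 0.15 F [ 0.5789 -0.5431  0.6903]
```

Emit:
{"fn": "arm_command", "kwargs": {
  "motion": [
    [[-0.034, -0.022, -0.001], [0, 0, 0], 0.085],
    [[-0.034, -0.022, -0.001], [0, 0, 0], 0.085],
    [[-0.034, -0.022, -0.001], [0, 0, 0], 0.085],
    [[-0.034, -0.022, -0.001], [0, 0, 0], 0.085],
    [[-0.034, -0.022, -0.001], [0, 0, 0], 0.085],
    [[-0.034, -0.022, -0.001], [0, 0, 0], 0.085],
    [[-0.034, -0.022, -0.001], [0, 0, 0], 0.085],
    [[-0.034, -0.022, -0.001], [0, 0, 0], 0.085],
    [[-0.034, -0.022, -0.001], [0, 0, 0], 0.085],
    [[-0.034, -0.022, -0.001], [0, 0, 0], 0.085],
    [[0, 0, 0], [0, 0, 0], 0.085]
  ]
}}

```text
time: 1.07
tool_pos: [0.4187, 0.2609, 0.2368]
tcp_rot: [[-0.976, 0.216, -0.002], [0.216, 0.976, -0.004], [0.001, -0.005, -1.0]]
contact_force: [-0.2, 0.3, 0.8]
gripper_width: 0.998
```

```bash
cat >> h.py <<'E'
import pickle
def snap(n):
    w=r.camera_params("wrist");i=r.grab_frame("wrist")[:,:,::-1];cv2.imwrite(f"pics/{n}.png",i);pickle.dump(w,open(f"pics/{n}.pkl","wb"));return w,i
def load(n): return pickle.load(open(f"pics/{n}.pkl","rb")),cv2.imread(f"pics/{n}.png")
E
python3 - <<'E'
from h import *
snap("k1");s=r.get_state();print(s["tool_pos"],s["tcp_rot"])
delta((.56,.04,.26))
E
```

```text
[0.4167 0.2626 0.2366] [[-0.9765  0.2154 -0.004 ]
 [ 0.2154  0.9765 -0.0029]
 [ 0.0033 -0.0037 -1.    ]]
shift mm [-187.8189 -186.6177  -23.3101] rot [-0.2135 -0.189   0.0004] t 1.1167 F [-1.2072  0.4994 -0.0216]
```

Emit:
{"fn": "arm_command", "kwargs": {
  "motion": [
    [[-0.024, -0.025, -0.005], [0, 0, 0], 0.085],
    [[-0.024, -0.025, -0.005], [0, 0, 0], 0.085],
    [[-0.024, -0.025, -0.005], [0, 0, 0], 0.085],
    [[-0.024, -0.025, -0.005], [0, 0, 0], 0.085],
    [[-0.024, -0.025, -0.005], [0, 0, 0], 0.085],
    [[0, 0, 0], [0, 0, 0], 0.085]
  ]
}}

```text
time: 1.62
tool_pos: [0.5068, 0.1152, 0.2601]
tcp_rot: [[-0.978, 0.207, -0.01], [0.207, 0.978, -0.001], [0.009, -0.003, -1.0]]
contact_force: [0.9, 0.2, 0.4]
gripper_width: 0.991
```

```bash
python3 -c "
from h import *
snap('d1')"
```

Emit:
{"fn": "arm_command", "kwargs": {
  "motion": [
    [[0, -0.035, 0], [0, 0, 0], 0.085],
    [[0, -0.035, 0], [0, 0, 0], 0.085],
    [[0, -0.035, 0], [0, 0, 0], 0.085],
    [[0, -0.035, 0], [0, 0, 0], 0.085],
    [[0, 0, 0], [0, 0, 0], 0.085]
  ]
}}

```text
time: 2.08
tool_pos: [0.4726, -0.0141, 0.2567]
tcp_rot: [[-0.981, 0.193, -0.018], [0.193, 0.981, 0.006], [0.019, 0.003, -1.0]]
contact_force: [-0.6, 0.5, 0.7]
gripper_width: 0.999
```

```bash
python3 - <<'E'
from h import *
snap('d2')
delta((.38,-.26,.20))
m=np.zeros((600,800,3),np.uint8)
for k,n in enumerate(["k1","d1","d2"]):
    w,i=load(n);i=cv2.resize(i,(400,300),interpolation=cv2.INTER_AREA);m[300*(k//2):300*(k//2)+300,400*(k%2):400*(k%2)+400]=i
cv2.imwrite("pics/m2.png",m)
E
```

```text
shift mm [  42.3091 -261.8511   56.169 ] rot [ 0.3053 -1.1018 -0.0029] t 2.1333 F [-1.5745  1.3069  0.4572]
```

View pics/m2.png

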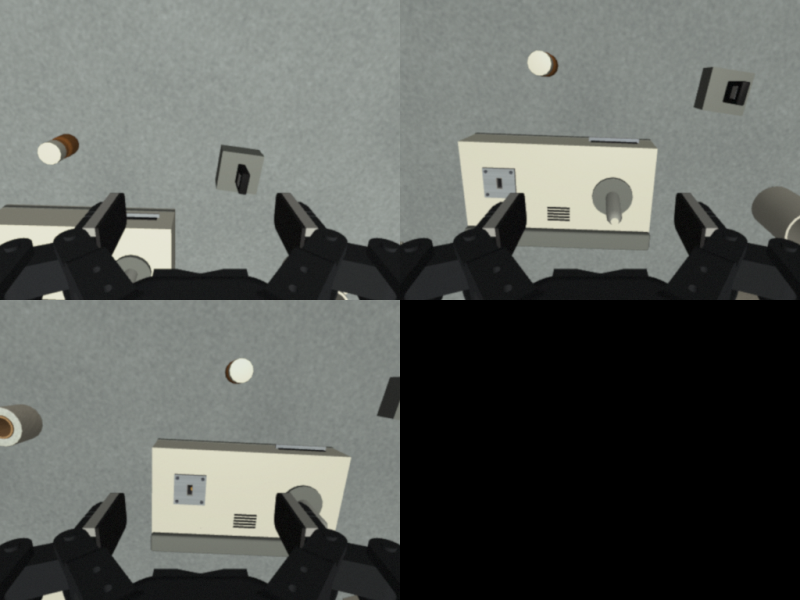

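Emit:
{"fn": "arm_command", "kwargs": {
  "motion": [
    [[0.01, -0.032, 0.011], [0, -0.1, 0], 0.085],
    [[0.01, -0.032, 0.011], [0, -0.2, 0], 0.085],
    [[0.01, -0.032, 0.011], [0, -0.2, 0], 0.085],
    [[0.01, -0.032, 0.011], [0, -0.2, 0], 0.085],
    [[0.01, -0.032, 0.011], [0, -0.2, 0], 0.085],
    [[0.01, -0.032, 0.011], [0, -0.2, 0], 0.085],
    [[0.01, -0.032, 0.011], [0, -0.2, 0], 0.085],
    [[0, 0, 0], [0, 0, 0], 0.085]
  ]
}}

```text
time: 2.8
tool_pos: [0.3639, -0.2063, 0.174]
tcp_rot: [[-0.985, 0.17, 0.012], [0.17, 0.985, 0.016], [-0.009, 0.018, -1.0]]
contact_force: [0.0, 0.2, 0.1]
gripper_width: 0.999
```

```bash
python3 -c "
from h import *
snap('r1');delta((.38,-.285,.16),167)"
```

```text
shift mm [-28.0234 -76.8521  13.6684] rot [1.1081 0.5802 3.2016] t 2.85 F [ 0.2644  1.0497 -0.0253]
```

Emit:
{"fn": "arm_command", "kwargs": {
  "motion": [
    [[-0.009, -0.025, 0.004], [0.4, 0.2, 1.1], 0.085],
    [[-0.009, -0.025, 0.004], [0.4, 0.2, 1.1], 0.085],
    [[-0.009, -0.025, 0.004], [0.4, 0.2, 1.1], 0.085],
    [[0, 0, 0], [0, 0, 0], 0.085]
  ]
}}

```text
time: 3.18
tool_pos: [0.3839, -0.2776, 0.1627]
tcp_rot: [[-0.975, 0.221, 0.003], [0.221, 0.975, 0.001], [-0.003, 0.002, -1.0]]
contact_force: [-0.2, -0.7, 0.3]
gripper_width: 0.997
```

```bash
python3 - <<'E'
from h import *
snap('r2');delta((.41,-.285,.07),167)
m=np.zeros((600,800,3),np.uint8)
def put(n,c,s,f,x,y):
    i=load(n)[1];x0,y0=int(c[0]-s/2),int(c[1]-s/2);x0=max(x0,0);y0=max(y0,0);c=cv2.resize(i[y0:y0+s,x0:x0+s],None,fx=f,fy=f,interpolation=cv2.INTER_CUBIC);h,w=c.shape[:2];m[y:y+h,x:x+w]=c[:600-y,:800-x];print(n,x0,y0,f,(x,y))
for n in("r1","r2"): print(n,proj(load(n)[0],(.4106,-.285,.052)))
put("r1",proj(load("r1")[0],(.4106,-.285,.052)),120,2,0,0)
put("r2",proj(load("r2")[0],(.4106,-.285,.052)),120,2,0,250)
put("d1",(128,234),60,4,250,0)
put("d2",(243,242),60,4,250,250)
put("d1",(271,252),70,4,500,0)
put("k1",(307,221),70,4,500,290)
cv2.imwrite("pics/m3.png",m)
E
```

```text
shift mm [-27.9743  -3.8013  92.8262] rot [0.2335 0.0928 0.2852] t 3.2333 F [ 0.6237  1.3378 -0.0208]
r1 [175.4017 248.8411]
r2 [253.2035 220.928 ]
r1 115 188 2 (0, 0)
r2 193 160 2 (0, 250)
d1 98 204 4 (250, 0)
d2 213 212 4 (250, 250)
d1 236 217 4 (500, 0)
k1 272 186 4 (500, 290)
```

View pics/m3.png

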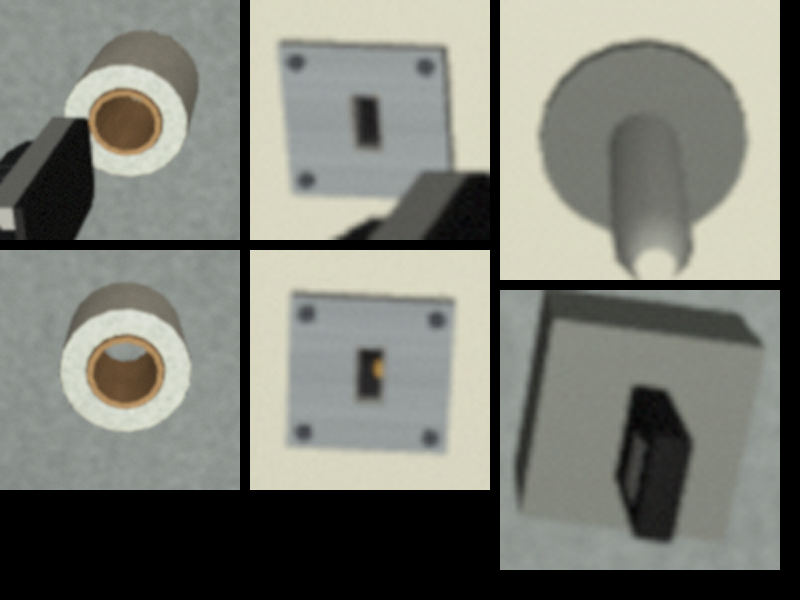

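```bash
python3 - <<'E'
from h import *
W={n:load(n)[0] for n in("r1","r2","d1","d2","k1")};t=r.camera_params("top");s=r.camera_params("scene")
print("roll",tri([(W["r1"],(177.8,247.8)),(W["r2"],(255.5,219.75))]),tri([(W["r1"],(177.8,247.8)),(W["r2"],(255.5,219.75)),(t,(359.8,248.))]),plane(W["r2"],(255.5,219.75),.052))
print("lock",tri([(W["d1"],(126.9,234.1)),(W["d2"],(242.6,242.6))]),tri([(W["d1"],(126.9,234.1)),(W["d2"],(242.6,242.6)),(t,(267.4,195.6))]))
print("lock planes",plane(W["d1"],(126.9,234.1),.064),plane(W["d2"],(242.6,242.6),.064))
print("seat",tri([(W["d1"],(271.6,251.1)),(t,(208.1,175.9))]),plane(W["d1"],(271.6,251.1),.066))
f=lambda x0,y0,ox,oy,q:[(x0+(a-ox+.5)/4-.5,y0+(b-oy+.5)/4-.5) for a,b in q]
c=[plane(W["k1"],p,.036) for p in f(272,186,500,290,[(553,318),(762,347),(728,540),(524,514)])]
print("stand",np.array(c),np.mean(c,0)); e=[c[1]-c[0],c[2]-c[3],c[0]-c[3],c[1]-c[2]]
print([(float(np.linalg.norm(v)),float(np.degrees(np.arctan2(v[1],v[0])))) for v in e])
b=[plane(W["k1"],p,.076) for p in f(272,186,500,290,[(617,479),(636,536),(670,541),(690,440)])];print("bowtop?",np.array(b))
c=[plane(W["d2"],p,.064) for p in f(213,212,250,250,[(292,291),(454,299),(447,454),(287,445)])]
e=[c[1]-c[0],c[2]-c[3],c[0]-c[3],c[1]-c[2]];print("lockplate",np.mean(c,0))
print([(float(np.linalg.norm(v)),float(np.degrees(np.arctan2(v[1],v[0])))) for v in e])
delta((.4106,-.285,.016),167)
E
```

```text
roll (array([ 0.4104, -0.283 ,  0.051 ]), [0.02665384646823173, 0.02852123495144788]) (array([ 0.4105, -0.2837,  0.0511]), [0.8181453692895615, 0.8777551151970461, 0.5645477345464569]) [ 0.41   -0.2829  0.052 ]
lock (array([ 0.5494, -0.0432,  0.0644]), [0.006950209231822232, 0.006987737726399566]) (array([ 0.55  , -0.0443,  0.0623]), [0.07305295962105991, 0.7687237419054019, 0.3491537552809769])
lock planes [ 0.5495 -0.0434  0.064 ] [ 0.5495 -0.0433  0.064 ]
seat (array([0.6044, 0.1123, 0.0621]), [0.9215246743781086, 0.4031523321311439]) [0.6031 0.1134 0.066 ]
stand [[0.4536 0.2859 0.036 ]
 [0.4744 0.3412 0.036 ]
 [0.5308 0.3228 0.036 ]
 [0.51   0.2663 0.036 ]] [0.4922 0.3041 0.036 ]
[(0.05911020750141807, 69.38640441987678), (0.06024351213531574, 69.72894172916307), (0.059671421414461835, 160.85572643690804), (0.0593513845135482, 161.9573640383338)]
bowtop? [[0.4868 0.2927 0.076 ]
 [0.5035 0.2946 0.076 ]
 [0.5068 0.3029 0.076 ]
 [0.4803 0.3125 0.076 ]]
lockplate [ 0.5494 -0.0432  0.064 ]
[(0.04501608233395521, 75.74754885301274), (0.04601332488479837, 75.1826270277675), (0.047009141349416333, 165.55538978371303), (0.047469935077401694, 166.758271027475)]
shift mm [-28.4715  -3.8891 146.8272] rot [0.2335 0.0928 0.2852] t 3.2333 F [ 0.6237  1.3378 -0.0208]
```

Emit:
{"fn": "arm_command", "kwargs": {
  "motion": [
    [[-0.0275, -0.002, 0.01], [0.2, 0.1, 0.3], 0.085],
    [[0, 0, 0.03], [0, 0, 0], 0.085],
    [[0, 0, 0.03], [0, 0, 0], 0.085],
    [[0, 0, 0.03], [0, 0, 0], 0.085],
    [[0, 0, 0.025], [0, 0, 0], 0.085],
    [[0, 0, 0], [0, 0, 0], 0.085]
  ]
}}

```text
time: 3.73
tool_pos: [0.4211, -0.2707, 0.0385]
tcp_rot: [[-0.977, 0.212, 0.01], [0.212, 0.977, 0.001], [-0.01, 0.003, -1.0]]
contact_force: [0.1, 1.2, -0.2]
gripper_width: 0.994
```

```bash
python3 -c "
from h import *
snap('r3');delta((.410,-.283,.018),167)"
```

```text
shift mm [  9.6079 -14.0875  22.2222] rot [0.1202 0.7235 0.749 ] t 3.7833 F [0.3978 0.9547 0.0353]
```

Emit:
{"fn": "arm_command", "kwargs": {
  "motion": [
    [[0.0096, -0.014, 0], [0.1, 0.7, 0.7], 0.085],
    [[0, 0, 0], [0, 0, 0], 0.085],
    [[0, 0, 0.01], [0, 0, 0], 0.085],
    [[0, 0, 0.01], [0, 0, 0], 0.085],
    [[0, 0, 0], [0, 0, 0], 0.085]
  ]
}}

```text
time: 4.2
tool_pos: [0.4141, -0.2827, 0.0257]
tcp_rot: [[-0.975, 0.221, 0.01], [0.221, 0.975, -0.006], [-0.011, -0.004, -1.0]]
contact_force: [-0.2, -0.4, -1.2]
gripper_width: 0.997
```

```bash
python3 -c "
from h import *
delta((.410,-.283,.018),167)"
```

```text
shift mm [ 3.9897 -1.1188  7.6846] rot [-0.2013  0.6182  0.239 ] t 4.2 F [-0.1712 -0.359  -1.2297]
```

Close on the roll (with the last small correction), and let the fingers settle.

Emit:
{"fn": "arm_command", "kwargs": {
  "motion": [
    [[0.004, -0.001, 0.007], [-0.2, 0.6, 0.2], 0.085],
    [[0, 0, 0], [0, 0, 0], 0.085],
    [[0, 0, 0], [0, 0, 0], 0.052],
    [[0, 0, 0], [0, 0, 0], 0.045],
    [[0, 0, 0], [0, 0, 0], 0.045],
    [[0, 0, 0], [0, 0, 0], 0.045],
    [[0, 0, 0], [0, 0, 0], 0.045],
    [[0, 0, 0], [0, 0, 0], 0.045]
  ]
}}

```text
time: 4.87
tool_pos: [0.4099, -0.2833, 0.019]
tcp_rot: [[-0.974, 0.226, 0.0], [0.226, 0.974, 0.0], [-0.0, 0.0, -1.0]]
contact_force: [0.7, 0.1, -0.9]
gripper_width: 0.647
```

```bash
python3 -c "
from h import *
delta((.410,-.283,.018),167)"
```

```text
shift mm [-0.0251  0.3395  1.0192] rot [ 0.01    0.0223 -0.0428] t 4.8667 F [ 0.6683  0.1186 -0.9085]
```

Emit:
{"fn": "arm_command", "kwargs": {
  "motion": [
    [[0, 0, -0.02], [0, 0, 0], 0.045],
    [[0, 0, -0.035], [0, 0, 0], 0.045],
    [[0, 0, -0.035], [0, 0, 0], 0.045],
    [[0, 0, -0.035], [0, 0, 0], 0.045],
    [[0, 0, -0.035], [0, 0, 0], 0.045],
    [[0, 0, -0.02], [0, 0, 0], 0.045],
    [[0, 0, 0], [0, 0, 0], 0.045]
  ]
}}

```text
time: 5.45
tool_pos: [0.4081, -0.282, 0.2038]
tcp_rot: [[-0.974, 0.226, -0.008], [0.226, 0.974, 0.006], [0.009, 0.004, -1.0]]
contact_force: [0.9, -1.2, -1.4]
gripper_width: 0.645
```

```bash
python3 - <<'E'
from h import *
w,i=snap('h1');s=r.get_state()
print(proj(w,s["tool_pos"]+np.array([0,0,.033])))
delta((.603,.113,.185),167)
E
```

```text
[255.5392 284.6054]
shift mm [-101.7441  428.3443   18.0651] rot [ 0.2947 -0.6396 -0.0438] t 5.5 F [-0.1318 -0.3134 -1.2141]
```

Emit:
{"fn": "arm_command", "kwargs": {
  "motion": [
    [[-0.009, 0.039, 0], [0, 0, 0], 0.045],
    [[-0.009, 0.039, 0], [0, 0, 0], 0.045],
    [[-0.009, 0.039, 0], [0, 0, 0], 0.045],
    [[-0.009, 0.039, 0], [0, -0.1, 0], 0.045],
    [[-0.009, 0.039, 0], [0, -0.1, 0], 0.045],
    [[-0.009, 0.039, 0], [0, -0.1, 0], 0.045],
    [[-0.009, 0.039, 0], [0, 0, 0], 0.045],
    [[-0.009, 0.039, 0], [0, 0, 0], 0.045],
    [[-0.009, 0.039, 0], [0, 0, 0], 0.045],
    [[-0.009, 0.035, 0], [0, 0, 0], 0.045],
    [[0, 0, 0], [0, 0, 0], 0.045]
  ]
}}

```text
time: 6.42
tool_pos: [0.5794, 0.0886, 0.1754]
tcp_rot: [[-0.971, 0.236, -0.041], [0.236, 0.972, 0.009], [0.042, -0.001, -0.999]]
contact_force: [0.0, -0.2, -0.4]
gripper_width: 0.647
```

```bash
python3 - <<'E'
from h import *
delta((.603,.113,.185),167)
w,i=load("h1");c=cv2.resize(i[230:340,180:330],None,fx=4,fy=4,interpolation=cv2.INTER_CUBIC)
m=np.zeros((600,700,3),np.uint8);m[:440,:600]=c;cv2.imwrite("pics/m4.png",m[:440,:600])
E
```

```text
shift mm [-16.794   29.2982 -10.3509] rot [-0.0405 -2.4151 -0.6383] t 6.4167 F [ 0.0292 -0.2446 -0.4235]
```

View pics/m4.png

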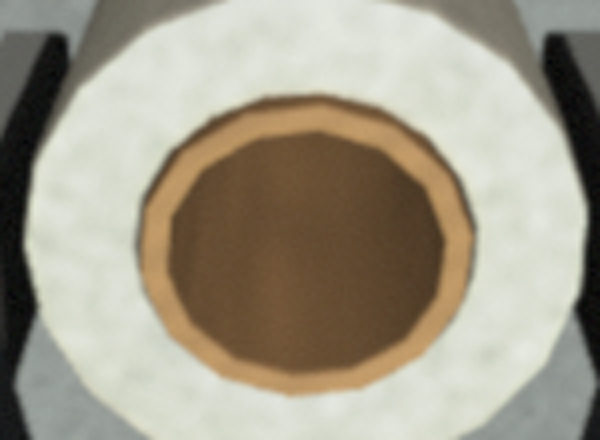

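Emit:
{"fn": "arm_command", "kwargs": {
  "motion": [
    [[-0.008, 0.015, -0.005], [0, -1.2, -0.3], 0.045],
    [[-0.008, 0.014, -0.005], [0, -1.2, -0.3], 0.045],
    [[0, 0, 0], [0, 0, 0], 0.045],
    [[0, 0, 0], [0, 0, 0], 0.045]
  ]
}}

```text
time: 6.75
tool_pos: [0.5988, 0.1155, 0.1745]
tcp_rot: [[-0.975, 0.22, -0.016], [0.22, 0.975, -0.005], [0.015, -0.009, -1.0]]
contact_force: [-0.3, 0.4, -1.8]
gripper_width: 0.643
```

```bash
python3 -c "
from h import *
delta((.603,.113,.170),167)"
```

```text
shift mm [-4.6977 -1.4446  4.4424] rot [-0.5005 -0.842   0.2721] t 6.75 F [-0.3184  0.3891 -1.7838]
```

Emit:
{"fn": "arm_command", "kwargs": {
  "motion": [
    [[-0.0045, -0.0015, 0.002], [-0.5, -0.8, 0.3], 0.045],
    [[0, 0, 0], [0, 0, 0], 0.045],
    [[0, 0, 0], [0, 0, 0], 0.045]
  ]
}}

```text
time: 7.0
tool_pos: [0.6013, 0.1104, 0.1701]
tcp_rot: [[-0.974, 0.228, -0.004], [0.228, 0.974, -0.001], [0.004, -0.002, -1.0]]
contact_force: [-0.0, -0.4, -0.8]
gripper_width: 0.648
```

```bash
python3 - <<'E'
from h import *
w,i=snap('h2');delta((.603,.113,.170),167)
print(proj(w,(.6033,.113,.131)))
c=cv2.resize(i[220:350,170:340],None,fx=3,fy=3,interpolation=cv2.INTER_CUBIC)
T=r.grab_frame("top")[:,:,::-1];S=r.grab_frame("scene")[:,:,::-1]
m=np.zeros((390,800,3),np.uint8);m[:,:510]=c;m[:,510:]=cv2.resize(S[180:276,222:294],(290,390),interpolation=cv2.INTER_CUBIC);cv2.imwrite("pics/m5.png",m)
E
```

```text
shift mm [-1.1249  3.1294  0.1284] rot [-0.1307 -0.2178 -0.1604] t 7.05 F [ 0.0587 -0.3105 -0.6613]
[259.8625 224.1726]
```

View pics/m5.png

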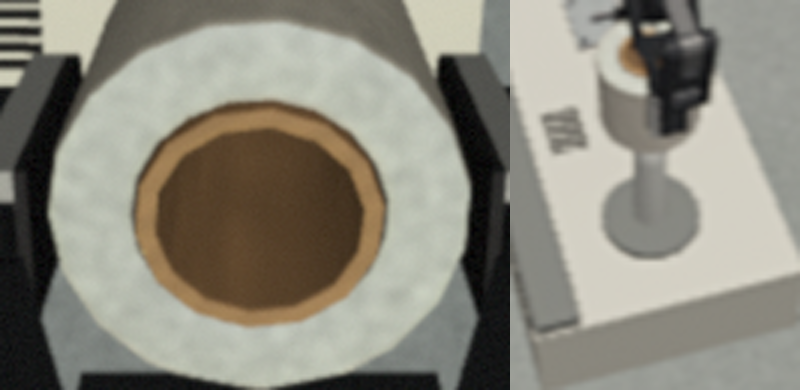

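Emit:
{"fn": "arm_command", "kwargs": {
  "motion": [
    [[-0.001, 0.003, 0], [-0.1, -0.2, -0.2], 0.045],
    [[0, 0, 0], [0, 0, 0], 0.045],
    [[0, 0, 0.01], [0, 0, 0], 0.045],
    [[0, 0, 0.01], [0, 0, 0], 0.045],
    [[0, 0, 0], [0, 0, 0], 0.045]
  ]
}}

```text
time: 7.57
tool_pos: [0.6039, 0.1131, 0.1502]
tcp_rot: [[-0.974, 0.225, 0.004], [0.225, 0.974, 0.001], [-0.004, 0.002, -1.0]]
contact_force: [-0.3, -0.6, -2.2]
gripper_width: 0.643
```

```bash
python3 -c "
from h import *
delta((.603,.113,.130),167)"
```

```text
shift mm [ 0.911  -0.3399 20.1606] rot [0.0865 0.2036 0.0228] t 7.5667 F [-0.302  -0.6472 -2.1815]
```

Emit:
{"fn": "arm_command", "kwargs": {
  "motion": [
    [[0.001, 0, 0.006], [0, 0.2, 0], 0.045],
    [[0, 0, 0.006], [0, 0, 0], 0.045],
    [[0, 0, 0.006], [0, 0, 0], 0.045],
    [[0, 0, 0], [0, 0, 0], 0.045]
  ]
}}

```text
time: 7.9
tool_pos: [0.602, 0.1134, 0.1286]
tcp_rot: [[-0.975, 0.224, -0.003], [0.224, 0.975, 0.001], [0.003, 0.0, -1.0]]
contact_force: [-0.1, -0.4, -1.8]
gripper_width: 0.648
```

```bash
python3 -c "
from h import *
delta((.603,.113,.088),167)"
```

```text
shift mm [-1.2115 -0.1617 40.6359] rot [ 0.0198 -0.1762  0.0364] t 7.9 F [-0.1261 -0.4492 -1.8118]
```

Emit:
{"fn": "arm_command", "kwargs": {
  "motion": [
    [[-0.001, 0, 0.009], [0, -0.2, 0], 0.045],
    [[0, 0, 0.009], [0, 0, 0], 0.045],
    [[0, 0, 0.009], [0, 0, 0], 0.045],
    [[0, 0, 0.009], [0, 0, 0], 0.045],
    [[0, 0, 0], [0, 0, 0], 0.045]
  ]
}}

```text
time: 8.32
tool_pos: [0.603, 0.1132, 0.0885]
tcp_rot: [[-0.975, 0.224, 0.001], [0.224, 0.975, 0.0], [-0.001, 0.0, -1.0]]
contact_force: [-0.8, 0.8, -0.8]
gripper_width: 0.645
```

```bash
python3 -c "
from h import *
delta((.603,.113,.085),167)"
```

```text
shift mm [-0.0351 -0.1925  3.5398] rot [0.0129 0.0351 0.0449] t 8.3167 F [-0.7655  0.7921 -0.8208]
```

Emit:
{"fn": "arm_command", "kwargs": {
  "motion": [
    [[0, 0, 0.002], [0, 0, 0], 0.045],
    [[0, 0, 0.002], [0, 0, 0], 0.045],
    [[0, 0, 0.001], [0, 0, 0], 0.045],
    [[0, 0, 0], [0, 0, 0], 0.045]
  ]
}}

```text
time: 8.65
tool_pos: [0.6031, 0.1132, 0.0853]
tcp_rot: [[-0.975, 0.224, 0.001], [0.224, 0.975, 0.0], [-0.001, 0.0, -1.0]]
contact_force: [-0.6, -0.4, -1.5]
gripper_width: 0.639
```

Emit:
{"fn": "arm_command", "kwargs": {
  "motion": [
    [[0, 0, 0.001], [0, 0, 0], 0.045],
    [[0, 0, 0.001], [0, 0, 0], 0.045],
    [[0, 0, 0.001], [0, 0, 0], 0.045]
  ]
}}

```text
time: 8.9
tool_pos: [0.6038, 0.1132, 0.0848]
tcp_rot: [[-0.975, 0.224, 0.003], [0.224, 0.975, 0.0], [-0.003, 0.001, -1.0]]
contact_force: [-3.0, -1.1, 6.9]
gripper_width: 0.65
```

Emit:
{"fn": "arm_command", "kwargs": {
  "motion": [
    [[0, 0, 0], [0, 0, 0], 0.065],
    [[0, 0, 0], [0, 0, 0], 0.085],
    [[0, 0, 0], [0, 0, 0], 0.085],
    [[0, 0, 0], [0, 0, 0], 0.085],
    [[0, 0, 0], [0, 0, 0], 0.085]
  ]
}}

```text
time: 9.32
tool_pos: [0.6048, 0.1134, 0.0852]
tcp_rot: [[-0.975, 0.224, 0.006], [0.224, 0.975, 0.001], [-0.006, 0.002, -1.0]]
contact_force: [0.4, 0.9, 0.4]
gripper_width: 0.996
```

```bash
python3 -c "
from h import *
delta((.603,.113,.20),167)"
```

```text
shift mm [   0.9872   -0.5339 -114.8499] rot [0.1292 0.3338 0.043 ] t 9.3167 F [0.3928 0.8782 0.4026]
```

Emit:
{"fn": "arm_command", "kwargs": {
  "motion": [
    [[0, 0, -0.02], [0, 0, 0], 0.085],
    [[0, 0, -0.03], [0, 0, 0], 0.085],
    [[0, 0, -0.03], [0, 0, 0], 0.085],
    [[0, 0, -0.03], [0, 0, 0], 0.085],
    [[0.026, 0.02, 0], [0, 0, 0.9], 0.085],
    [[0.026, 0.02, 0], [0, 0, 0.9], 0.085],
    [[0.026, 0.02, 0], [0, 0, 0.9], 0.085],
    [[0.026, 0.02, 0], [0, 0, 0.9], 0.085],
    [[0.026, 0.02, 0], [0, 0, 0.9], 0.085],
    [[0.026, 0.02, 0], [0, 0, 0.9], 0.085],
    [[0.026, 0.02, 0], [0, 0, 0.9], 0.085],
    [[0, 0, 0], [0, 0, 0], 0.085]
  ]
}}

```text
time: 10.32
tool_pos: [0.4641, 0.3034, 0.1984]
tcp_rot: [[-0.94, 0.342, 0.007], [0.342, 0.94, 0.003], [-0.005, 0.005, -1.0]]
contact_force: [-0.3, 0.3, -0.4]
gripper_width: 0.991
```

```bash
python3 -c "
from h import *
snap('k2')
delta((.47,.300,.13),160.5)"
```

```text
shift mm [-4.3269 -0.2042 68.4401] rot [ 0.2336  0.4118 -0.483 ] t 10.3667 F [ 0.1391 -0.1653 -0.2515]
```

Emit:
{"fn": "arm_command", "kwargs": {
  "motion": [
    [[-0.004, 0, 0.02], [0.1, 0.2, -0.2], 0.085],
    [[0, 0, 0.02], [0.1, 0.2, -0.3], 0.085],
    [[0, 0, 0.015], [0, 0, 0], 0.085],
    [[0, 0, 0], [0, 0, 0], 0.085],
    [[0, 0, 0], [0, 0, 0], 0.085]
  ]
}}

```text
time: 10.78
tool_pos: [0.4727, 0.2986, 0.1429]
tcp_rot: [[-0.944, 0.331, 0.005], [0.331, 0.944, 0.0], [-0.005, 0.002, -1.0]]
contact_force: [0.6, 0.1, 0.1]
gripper_width: 0.992
```

```bash
python3 - <<'E'
from h import *
snap('k3');delta((.4922,.3041,.043),160.5)
m=np.zeros((450,800,3),np.uint8)
for k,n in enumerate(["k2","k3"]):
    w,i=load(n);c=proj(w,(.4922,.3041,.05));x0,y0=[int(v)-65 for v in c];y0=min(y0,384-150);print(n,x0,y0,c)
    m[:,400*k:400*k+390]=cv2.resize(i[y0:y0+150,x0:x0+130],None,fx=3,fy=3,interpolation=cv2.INTER_CUBIC)
cv2.imwrite("pics/m6.png",m)
T=r.grab_frame("top");
E
```

```text
shift mm [-16.1772  11.591  100.0247] rot [0.1081 0.2746 0.1462] t 10.8333 F [ 0.03   -1.3477  0.0633]
k2 200 139 [265.134  204.5874]
k3 204 150 [269.7092 215.9226]
```

View pics/m6.png

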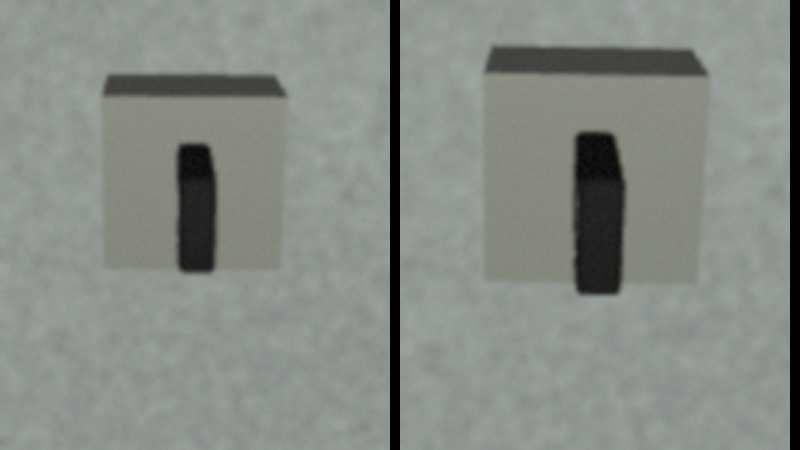

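```bash
python3 - <<'E'
from h import *
k1,k2,k3=[load(n)[0] for n in("k1","k2","k3")]
print("bowtop",tri([(k2,(265.3,213.3)),(k3,(270.2,228.2))]),plane(k2,(265.3,213.3),.076),plane(k3,(270.2,228.2),.076))
for w,x0,y0,q in[(k2,200,139,[(103,97),(287,97),(281,270),(103,267)]),(k3,204,150,[(85,73),(308,75),(297,284),(85,281)])]:
    c=np.array([plane(w,(x0+(a+.5)/3-.5,y0+(b+.5)/3-.5),.036) for a,b in q])
    e=[c[1]-c[0],c[2]-c[3],c[0]-c[3],c[1]-c[2]];print(c.mean(0),[(float(np.linalg.norm(v)),float(np.degrees(np.arctan2(v[1],v[0])))) for v in e])
b=[plane(k3,(204+(a+.5)/3-.5,150+(y+.5)/3-.5),.076) for a,y in[(577,178),(577,293),(622,178),(622,293)] for a in[a-400]]
for i in(0,2):
    v=b[i]-b[i+1];print("bow edge",np.degrees(np.arctan2(v[1],v[0])),np.linalg.norm(v))
delta((.4922,.3041,.09),160.5)
E
```

```text
bowtop (array([0.4905, 0.3038, 0.078 ]), [0.07078664423979275, 0.08837411531576335]) [0.4912 0.3037 0.076 ] [0.4913 0.3035 0.076 ]
[0.4923 0.3036 0.036 ] [(0.05935214415644139, 69.90362008572524), (0.06057304377423381, 68.79012957642432), (0.05908977950776946, 158.8723651935604), (0.06025749232850945, 160.04241942311558)]
[0.4923 0.3035 0.036 ] [(0.05907500173792614, 70.07084007593231), (0.059947716464410036, 69.66561479240941), (0.06025623606886666, 159.427251822958), (0.06067672370408475, 160.2543963910925)]
bow edge 160.98063516157242 0.029030114752112247
bow edge 161.74073565763823 0.029040185027473926
shift mm [-16.3526  11.1992  53.6321] rot [0.172  0.3081 0.1481] t 10.8833 F [-0.1739  0.1862  0.079 ]
```

Emit:
{"fn": "arm_command", "kwargs": {
  "motion": [
    [[-0.016, 0.0105, 0.01], [0.2, 0.3, 0.3], 0.06],
    [[0, 0, 0], [0, 0, 0], 0.06],
    [[0, 0, 0.02], [0, 0, 0], 0.06],
    [[0, 0, 0.02], [0, 0, 0], 0.06],
    [[0, 0, 0], [0, 0, 0], 0.06]
  ]
}}

```text
time: 11.3
tool_pos: [0.4969, 0.3044, 0.0993]
tcp_rot: [[-0.941, 0.338, 0.011], [0.338, 0.941, 0.006], [-0.009, 0.009, -1.0]]
contact_force: [-0.7, -1.0, -0.8]
gripper_width: 0.702
```

```bash
python3 -c "
from h import *
delta((.4918,.3036,.044),160.2)"
```

```text
shift mm [ 5.0507 -2.9634 55.2156] rot [0.5441 0.5045 0.0248] t 11.3 F [-0.6819 -0.9956 -0.769 ]
```

Emit:
{"fn": "arm_command", "kwargs": {
  "motion": [
    [[0.0045, -0.0025, 0.005], [0.5, 0.5, 0], 0.06],
    [[0, 0, 0], [0, 0, 0], 0.06],
    [[0, 0, 0.015], [0, 0, 0], 0.06],
    [[0, 0, 0.015], [0, 0, 0], 0.06],
    [[0, 0, 0], [0, 0, 0], 0.06]
  ]
}}

```text
time: 11.72
tool_pos: [0.4943, 0.3049, 0.0699]
tcp_rot: [[-0.941, 0.339, 0.008], [0.339, 0.941, 0.005], [-0.006, 0.008, -1.0]]
contact_force: [-0.6, -0.1, -1.0]
gripper_width: 0.701
```

```bash
python3 -c "
from h import *
delta((.4918,.3036,.044),160.2)"
```

```text
shift mm [ 2.0432 -2.31   25.8686] rot [0.4413 0.3253 0.0114] t 11.7167 F [-0.5868 -0.1306 -0.9915]
```

Emit:
{"fn": "arm_command", "kwargs": {
  "motion": [
    [[0.002, -0.002, 0.008], [0.4, 0.3, 0], 0.06],
    [[0, 0, 0], [0, 0, 0], 0.06],
    [[0, 0, 0.009], [0, 0, 0], 0.06],
    [[0, 0, 0.008], [0, 0, 0], 0.06],
    [[0, 0, 0], [0, 0, 0], 0.06]
  ]
}}

```text
time: 12.13
tool_pos: [0.4937, 0.3052, 0.0476]
tcp_rot: [[-0.941, 0.338, 0.006], [0.338, 0.941, 0.004], [-0.005, 0.006, -1.0]]
contact_force: [-0.4, -0.6, -0.1]
gripper_width: 0.703
```

```bash
python3 -c "
from h import *
delta((.4918,.3036,.044),160.2)"
```

```text
shift mm [ 1.2804 -2.1416  3.6311] rot [0.3352 0.2709 0.0317] t 12.1333 F [-0.4469 -0.6266 -0.0834]
```

Emit:
{"fn": "arm_command", "kwargs": {
  "motion": [
    [[0.0013, -0.002, 0.003], [0.3, 0.3, 0], 0.06],
    [[0, 0, 0], [0, 0, 0], 0.06],
    [[0, 0, 0], [0, 0, 0], 0.06]
  ]
}}

```text
time: 12.38
tool_pos: [0.4917, 0.3036, 0.0441]
tcp_rot: [[-0.941, 0.338, -0.001], [0.338, 0.941, 0.0], [0.001, -0.0, -1.0]]
contact_force: [0.5, -0.1, 0.6]
gripper_width: 0.7
```

```bash
python3 -c "
from h import *
delta((.4918,.3036,.044),160.2)"
```

```text
shift mm [-0.1337  0.0619  0.0689] rot [-0.0158 -0.0772  0.031 ] t 12.3833 F [ 0.4995 -0.1038  0.5645]
```

Well placed. Close gently.

Emit:
{"fn": "arm_command", "kwargs": {
  "motion": [
    [[0, 0, 0], [0, 0, 0], 0.03],
    [[0, 0, 0], [0, 0, 0], 0.02],
    [[0, 0, 0], [0, 0, 0], 0.012],
    [[0, 0, 0], [0, 0, 0], 0.005],
    [[0, 0, 0], [0, 0, 0], 0.0],
    [[0, 0, 0], [0, 0, 0], 0.0],
    [[0, 0, 0], [0, 0, 0], 0.0],
    [[0, 0, 0], [0, 0, 0], 0.0]
  ]
}}

```text
time: 13.05
tool_pos: [0.492, 0.3037, 0.0447]
tcp_rot: [[-0.941, 0.338, -0.0], [0.338, 0.941, 0.001], [0.001, 0.0, -1.0]]
contact_force: [0.1, -0.9, 0.1]
gripper_width: 0.122
```

```bash
python3 -c "
from h import *
delta((.4918,.3036,.044),160.2)"
```

```text
shift mm [ 0.1185 -0.1148  0.7286] rot [ 0.0273 -0.036   0.0291] t 13.05 F [ 0.0792 -0.9236  0.0803]
```

Emit:
{"fn": "arm_command", "kwargs": {
  "motion": [
    [[0, 0, -0.008], [0, 0, 0], 0.0],
    [[0, 0, -0.01], [0, 0, 0], 0.0],
    [[0, 0, -0.02], [0, 0, 0], 0.0],
    [[0, 0, -0.03], [0, 0, 0], 0.0],
    [[0, 0, -0.03], [0, 0, 0], 0.0],
    [[0, 0, -0.03], [0, 0, 0], 0.0],
    [[0, 0, 0], [0, 0, 0], 0.0]
  ]
}}

```text
time: 13.63
tool_pos: [0.4918, 0.3033, 0.1811]
tcp_rot: [[-0.941, 0.338, -0.002], [0.338, 0.941, -0.0], [0.001, -0.001, -1.0]]
contact_force: [1.3, 1.4, 0.5]
gripper_width: 0.121
```

```bash
python3 -c "
from h import *
delta((.5494,-.0433,.125),166.3)"
```

```text
shift mm [-171.4844 -306.6064   56.1996] rot [-0.0496 -0.0815 -6.0664] t 13.6333 F [1.2501 1.4226 0.5095]
```

Emit:
{"fn": "arm_command", "kwargs": {
  "motion": [
    [[-0.015, -0.031, 0], [0, 0, -0.6], 0.0],
    [[-0.015, -0.031, 0], [0, 0, -0.6], 0.0],
    [[-0.015, -0.031, 0], [0, 0, -0.6], 0.0],
    [[-0.015, -0.031, 0], [0, 0, -0.6], 0.0],
    [[-0.015, -0.031, 0], [0, 0, -0.6], 0.0],
    [[-0.015, -0.031, 0], [0, 0, -0.6], 0.0],
    [[-0.015, -0.031, 0], [0, 0, -0.6], 0.0],
    [[-0.015, -0.031, 0], [0, 0, -0.6], 0.0],
    [[-0.015, -0.031, 0], [0, 0, -0.6], 0.0],
    [[-0.015, -0.025, 0], [0, 0, -0.6], 0.0],
    [[0, 0, 0], [0, 0, 0], 0.0]
  ]
}}

```text
time: 14.55
tool_pos: [0.5504, -0.042, 0.1901]
tcp_rot: [[-0.974, 0.225, 0.016], [0.225, 0.974, 0.005], [-0.014, 0.009, -1.0]]
contact_force: [0.1, -0.9, -0.4]
gripper_width: 0.123
```

```bash
python3 -c "
from h import *
delta((.5494,-.0433,.15),166.3)"
```

```text
shift mm [ 1.2163 -1.8223 40.0478] rot [0.5114 0.8186 0.6938] t 14.55 F [ 0.1392 -0.9275 -0.3751]
```

Emit:
{"fn": "arm_command", "kwargs": {
  "motion": [
    [[0.0007, -0.0015, 0.01], [0.5, 0.8, 0.7], 0.0],
    [[0, 0, 0.02], [0, 0, 0], 0.0],
    [[0, 0, 0.02], [0, 0, 0], 0.0],
    [[0, 0, 0], [0, 0, 0], 0.0],
    [[0, 0, 0], [0, 0, 0], 0.0]
  ]
}}

```text
time: 14.97
tool_pos: [0.5489, -0.0429, 0.1387]
tcp_rot: [[-0.97, 0.242, -0.001], [0.242, 0.97, -0.0], [0.001, -0.0, -1.0]]
contact_force: [-0.4, -0.2, 0.4]
gripper_width: 0.119
```

```bash
python3 - <<'E'
from h import *
delta((.5494,-.0433,.115),166.3)
w,i=snap('l1');s=r.get_state();R=s["tcp_rot"];print(s["tool_pos"])
c=proj(w,(.5494,-.0433,.064));tip=proj(w,s["tool_pos"]-np.array([0,0,.0337]));print(c,tip)
x0,y0=int(c[0])-65,int(c[1])-50;print(x0,y0)
cv2.imwrite("pics/m7.png",cv2.resize(i[y0:y0+140,x0:x0+130],None,fx=4,fy=4,interpolation=cv2.INTER_CUBIC))
E
```

```text
shift mm [-0.6039 -0.309  23.6824] rot [-0.0104 -0.0391 -0.3307] t 14.9667 F [-0.3892 -0.1504  0.4285]
[ 0.5486 -0.0427  0.1386]
[254.5452 204.3503] [254.9057 224.6264]
189 154
```

View pics/m7.png

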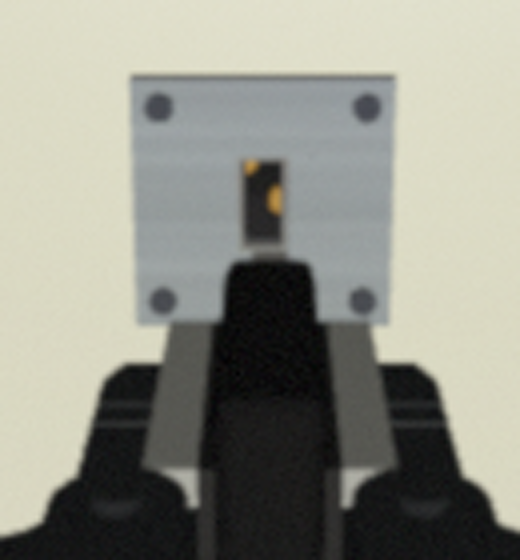

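```bash
python3 - <<'E'
from h import *
w,i=load("l1");Rt=np.array([[-.97,.242,0],[.242,.97,0],[0,0,-1.]]);t0=np.array([.5488,-.0428,.1387])
th=np.linspace(0,np.pi/2,50)
for rr in(7,4,2.5,1):
    v=[proj(w,t0+Rt@np.array([(7-rr+rr*np.cos(a))/1e3,0,(33.7-rr+rr*np.sin(a))/1e3]))[1] for a in th];print(rr,min(v))
g=i[200:225,256-7:256+8].mean(2);print(g.astype(int))
delta((.5494,-.0433,.105),166.0)
E
```

```text
7 217.3751176339685
4 215.869794949487
2.5 215.12819063340848
1 214.39381398587656
[[109  64  36  30  33  33  29  42  62  76 100 128 147 155 155]
 [110  64  34  31  33  33  35  61  97 110 113 127 146 155 156]
 [109  64  38  35  32  35  45  83 116 127 123 130 143 154 154]
 [111  66  39  39  37  38  50  93 124 130 125 128 146 153 155]
 [110  65  40  38  40  41  52  94 127 130 125 131 146 153 153]
 [109  65  41  38  41  39  52  87 118 126 124 131 144 152 152]
 [110  66  42  42  39  38  43  71  97 111 119 129 144 152 153]
 [111  67  41  40  40  41  39  44  62  82 107 128 145 153 152]
 [110  66  41  41  40  40  40  37  41  55  96 128 145 152 151]
 [112  69  44  40  39  41  42  39  41  54  97 132 146 152 157]
 [113  66  39  41  41  40  38  41  40  53  99 130 150 157 157]
 [117  67  43  39  42  40  42  39  40  54  98 131 152 156 158]
 [119  74  48  43  38  42  40  42  43  55  95 131 148 155 155]
 [123  85  61  56  58  57  56  57  58  64  99 130 146 157 156]
 [128  96  81  78  78  77  79  78  79  83 106 133 149 156 157]
 [134 116 108 107 107 106 107 108 107 109 123 138 150 157 157]
 [143 140 132 122 115 116 114 115 117 115 122 133 148 157 157]
 [151 151 138 113  98  93  92  92  93  93  94 113 140 154 155]
 [130 125 113  88  72  70  69  70  70  70  72  89 114 127 136]
 [ 74  72  62  49  41  38  38  41  39  39  39  49  62  72  82]
 [ 22  25  22  22  12  16  11  17  16  20  20  19  23  23  28]
 [  8   9  12   8  10  15  15  15   5  13  14  19  16  10  17]
 [ 15  12  14  15  13  11  16   8  11  14  14   8  14  15  13]
 [  9   9  15  12   9  15   9  15  19  12   7  11  15  16  13]
 [ 12  13  10  10  11  12  11  14  12  10  15  10   6  10  13]]
shift mm [-0.9952 -0.347  33.5722] rot [-0.0116 -0.084  -0.0205] t 15.0167 F [ 0.0622  0.3159 -0.3982]
```

Emit:
{"fn": "arm_command", "kwargs": {
  "motion": [
    [[-0.0008, -0.001, 0.005], [0, 0, 0], 0.0],
    [[0, 0, 0.01], [0, 0, 0], 0.0],
    [[0, 0, 0.01], [0, 0, 0], 0.0],
    [[0, 0, 0.005], [0, 0, 0], 0.0],
    [[0, 0, 0], [0, 0, 0], 0.0]
  ]
}}

```text
time: 15.43
tool_pos: [0.5507, -0.0423, 0.1086]
tcp_rot: [[-0.971, 0.24, 0.004], [0.24, 0.971, -0.0], [-0.004, 0.001, -1.0]]
contact_force: [0.5, 0.8, -0.6]
gripper_width: 0.122
```

```bash
python3 -c "
from h import *
delta((.5492,-.0439,.096),166.1)"
```

```text
shift mm [ 1.1071 -1.9576 12.6385] rot [0.0303 0.201  0.0124] t 15.4333 F [ 0.4795  0.7569 -0.5912]
```

Emit:
{"fn": "arm_command", "kwargs": {
  "motion": [
    [[0.001, -0.002, 0.004], [0, 0.2, 0], 0.0],
    [[0, 0, 0.002], [0, 0, 0], 0.0],
    [[0, 0, 0], [0, 0, 0], 0.0]
  ]
}}

```text
time: 15.68
tool_pos: [0.5491, -0.0441, 0.1018]
tcp_rot: [[-0.971, 0.24, -0.001], [0.24, 0.971, 0.001], [0.001, 0.0, -1.0]]
contact_force: [0.2, -0.3, 0.1]
gripper_width: 0.118
```

```bash
python3 -c "
from h import *
delta((.5492,-.0439,.096),166.1)"
```

```text
shift mm [-0.0881  0.2421  5.7539] rot [ 0.0255 -0.048   0.0121] t 15.6833 F [ 0.1743 -0.2597  0.1374]
```

Emit:
{"fn": "arm_command", "kwargs": {
  "motion": [
    [[0, 0.0002, 0.002], [0, 0, 0], 0.0],
    [[0, 0, 0.002], [0, 0, 0], 0.0],
    [[0, 0, 0.002], [0, 0, 0], 0.0],
    [[0, 0, 0], [0, 0, 0], 0.0]
  ]
}}

```text
time: 16.02
tool_pos: [0.5496, -0.0442, 0.0957]
tcp_rot: [[-0.971, 0.241, 0.001], [0.241, 0.971, 0.0], [-0.001, 0.001, -1.0]]
contact_force: [0.0, 0.0, -0.5]
gripper_width: 0.118
```

```bash
python3 -c "
from h import *
delta((.5492,-.0439,.085),166.1)"
```

```text
shift mm [ 0.4757  0.2218 10.7324] rot [ 0.0371  0.0326 -0.0208] t 16.0167 F [ 0.0273  0.0411 -0.4921]
```

Emit:
{"fn": "arm_command", "kwargs": {
  "motion": [
    [[0.0004, 0.0002, 0.002], [0, 0, 0], 0.0],
    [[0, 0, 0.002], [0, 0, 0], 0.0],
    [[0, 0, 0.002], [0, 0, 0], 0.0],
    [[0, 0, 0.002], [0, 0, 0], 0.0],
    [[0, 0, 0], [0, 0, 0], 0.0]
  ]
}}

```text
time: 16.43
tool_pos: [0.5494, -0.0439, 0.0872]
tcp_rot: [[-0.971, 0.24, 0.001], [0.24, 0.971, 0.0], [-0.001, 0.001, -1.0]]
contact_force: [-0.2, -0.1, -0.2]
gripper_width: 0.12
```

```bash
python3 -c "
from h import *
delta((.5492,-.0439,.085),166.1);print(r.get_state()['wrist_torque'])"
```

```text
shift mm [ 0.1931 -0.0914  2.1653] rot [ 0.042   0.0701 -0.0126] t 16.4333 F [-0.1875 -0.1196 -0.2327]
[0.0493 0.0363 0.0298]
```

Emit:
{"fn": "arm_command", "kwargs": {
  "motion": [
    [[0, 0, 0.002], [0, 0, 0], 0.0],
    [[0, 0, 0.002], [0, 0, 2], 0.0],
    [[0, 0, 0.002], [0, 0, -4], 0.0],
    [[0, 0, 0.002], [0, 0, 4], 0.0],
    [[0, 0, 0.002], [0, 0, -2], 0.0]
  ]
}}

```text
time: 16.85
tool_pos: [0.5499, -0.0451, 0.0804]
tcp_rot: [[-0.971, 0.241, 0.003], [0.24, 0.971, -0.002], [-0.004, -0.001, -1.0]]
contact_force: [-3.3, 0.4, 6.0]
gripper_width: 0.12
```

```bash
python3 -c "
from h import *
delta((.5492,-.0439,.0727),166.1);print(r.get_state()['wrist_torque'])"
```

```text
shift mm [0.9766 1.0359 7.6713] rot [-0.0723  0.21   -0.0162] t 16.85 F [-3.3215  0.3841  5.9679]
[0.0607 0.3544 0.0095]
```

Emit:
{"fn": "arm_command", "kwargs": {
  "motion": [
    [[0.0008, 0.0008, 0.003], [0, 0.2, 2], 0.0],
    [[0, 0, 0.003], [0, 0, -4], 0.0],
    [[0, 0, 0.003], [0, 0, 4], 0.0],
    [[0, 0, 0.003], [0, 0, -4], 0.0],
    [[0, 0, 0.003], [0, 0, 2], 0.0]
  ]
}}

```text
time: 17.27
tool_pos: [0.5502, -0.0445, 0.0725]
tcp_rot: [[-0.971, 0.239, 0.004], [0.239, 0.971, -0.002], [-0.005, -0.001, -1.0]]
contact_force: [-6.5, 0.8, 29.1]
gripper_width: 0.116
```

```bash
python3 -c "
from h import *
delta((.5492,-.0439,.0727),166.1);print(r.get_state()['wrist_torque'])"
```

```text
shift mm [ 1.1385  0.317  -0.1733] rot [-0.0478  0.2651  0.0848] t 17.2667 F [-6.4667  0.8131 29.135 ]
[0.1582 1.4965 0.205 ]
```

Emit:
{"fn": "arm_command", "kwargs": {
  "motion": [
    [[0.0008, 0.0002, 0], [0, 0.2, 0], 0.0],
    [[0, 0, 0.0005], [0, 0, 0], 0.0]
  ]
}}

```text
time: 17.43
tool_pos: [0.5498, -0.0444, 0.0733]
tcp_rot: [[-0.971, 0.239, 0.002], [0.239, 0.971, -0.002], [-0.003, -0.001, -1.0]]
contact_force: [0.2, -0.6, 2.1]
gripper_width: 0.119
```

```bash
python3 - <<'E'
from h import *
delta((.5492,-.0439,.0727),166.1);print(r.get_state()['wrist_torque'])
w,i=snap("l2");S=r.grab_frame("scene")[:,:,::-1]
m=np.zeros((480,800,3),np.uint8);m[:,:390]=cv2.resize(i[150:310,190:320],(390,480),interpolation=cv2.INTER_CUBIC)
m[:,400:]=cv2.resize(S[160:280,200:300],(400,480),interpolation=cv2.INTER_CUBIC);cv2.imwrite("pics/m8.png",m)
E
```

```text
shift mm [0.6611 0.3311 0.5757] rot [-0.0647  0.1607  0.0509] t 17.4333 F [ 0.1648 -0.5884  2.0643]
[0.0052 0.1118 0.003 ]
```

View pics/m8.png

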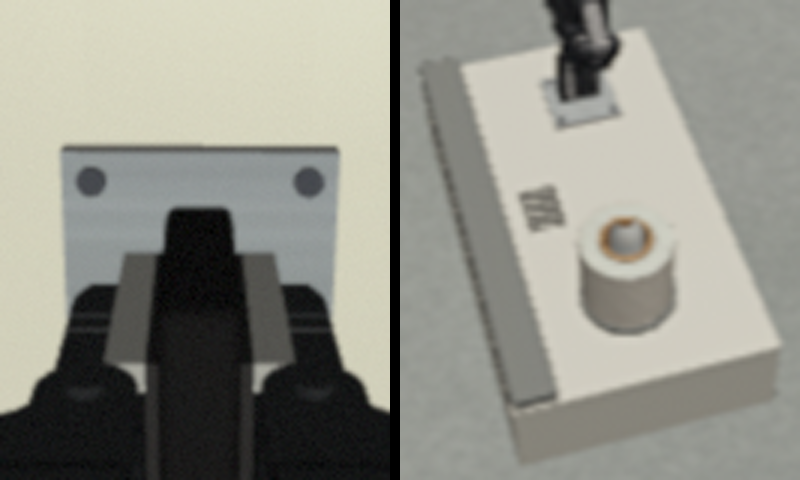

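Emit:
{"fn": "arm_command", "kwargs": {
  "motion": [
    [[0.0004, 0.0003, 0.001], [0, 0.1, 3], 0.0],
    [[0, 0, 0.001], [0, 0, 4], 0.0],
    [[0, 0, 0.001], [0, 0, 5], 0.0],
    [[0, 0, 0.001], [0, 0, 5], 0.0],
    [[0, 0, 0.001], [0, 0, 5], 0.0],
    [[0, 0, 0.0005], [0, 0, 0], 0.0]
  ]
}}

```text
time: 18.03
tool_pos: [0.55, -0.0444, 0.0727]
tcp_rot: [[-0.801, 0.599, 0.003], [0.599, 0.801, -0.002], [-0.003, -0.0, -1.0]]
contact_force: [-0.5, -0.4, 2.8]
gripper_width: 0.116
```

```bash
python3 -c "
from h import *
delta((.5492,-.0439,.0727),76.1);print(r.get_state()['wrist_torque'],r.get_state()['qpos'])"
```

```text
shift mm [ 0.9232 -0.1137 -0.0489] rot [ 0.0974  0.1812 67.107 ] t 18.0333 F [-0.4673 -0.4318  2.8417]
[-0.0158  0.2576 -0.0477] [-0.1002  0.431   1.8368 -0.0026  0.871  -1.0271]
```

Emit:
{"fn": "arm_command", "kwargs": {
  "motion": [
    [[0.0004, 0, 0.0007], [0, 0, 5], 0.0],
    [[0, 0, 0.0007], [0, 0, 6], 0.0],
    [[0, 0, 0.0007], [0, 0, 6], 0.0],
    [[0, 0, 0.0007], [0, 0, 6], 0.0],
    [[0, 0, 0.0007], [0, 0, 6], 0.0],
    [[0, 0, 0.0007], [0, 0, 6], 0.0],
    [[0, 0, 0.0007], [0, 0, 6], 0.0],
    [[0, 0, 0.0007], [0, 0, 6], 0.0],
    [[0, 0, 0.0007], [0, 0, 6], 0.0],
    [[0, 0, 0.0005], [0, 0, 0], 0.0]
  ]
}}

```text
time: 18.87
tool_pos: [0.5498, -0.0446, 0.0727]
tcp_rot: [[0.036, 0.999, 0.004], [0.999, -0.036, -0.004], [-0.004, 0.004, -1.0]]
contact_force: [-2.1, -0.5, 4.1]
gripper_width: 0.119
```

```bash
python3 -c "
from h import *
delta((.5492,-.0439,.0727),76.1);print(r.get_state()['wrist_torque'],r.get_state()['qpos'])"
```

```text
shift mm [ 0.6688 -0.6075 -0.0279] rot [ 0.2505  0.1933 11.8647] t 18.8667 F [-2.1255 -0.4975  4.146 ]
[0.0178 0.3054 0.0833] [-0.0997  0.4301  1.8384 -0.0046  0.8689 -0.0612]
```

Emit:
{"fn": "arm_command", "kwargs": {
  "motion": [
    [[0, 0, 0.0006], [0, 0.1, 5], 0.0],
    [[0, 0, 0.0006], [0, 0, 5], 0.0],
    [[0, 0, 0.0006], [0, 0, 4], 0.0],
    [[0, 0, 0.0006], [0, 0, 0.5], 0.0],
    [[0, 0, 0.0006], [0, 0, 0.5], 0.0]
  ]
}}

```text
time: 19.28
tool_pos: [0.5497, -0.0446, 0.0726]
tcp_rot: [[0.301, 0.954, 0.004], [0.954, -0.301, -0.003], [-0.001, 0.005, -1.0]]
contact_force: [-2.4, 0.1, 6.9]
gripper_width: 0.118
```

```bash
python3 -c "
from h import *
delta((.5492,-.0439,.0727),76.1);print(r.get_state()['wrist_torque'])"
```

```text
shift mm [ 0.5474 -0.648  -0.0695] rot [ 0.2656  0.0883 -3.6261] t 19.2833 F [-2.4067  0.1353  6.8609]
[-0.032   0.3965  0.1319]
```

Emit:
{"fn": "arm_command", "kwargs": {
  "motion": [
    [[0, 0, 0.0005], [0, 0, 1.5], 0.0],
    [[0, 0, 0.0005], [0, 0, 1.5], 0.0],
    [[0, 0, 0.0005], [0, 0, 1], 0.0],
    [[0, 0, 0.0005], [0, 0, 0.5], 0.0],
    [[0, 0, 0.0005], [0, 0, 0.5], 0.0]
  ]
}}

```text
time: 19.7
tool_pos: [0.5496, -0.0446, 0.0727]
tcp_rot: [[0.383, 0.924, 0.004], [0.924, -0.383, -0.003], [-0.001, 0.005, -1.0]]
contact_force: [-2.1, -0.0, 6.6]
gripper_width: 0.122
```

```bash
python3 -c "
from h import *
delta((.5492,-.0439,.0727),76.1)
for k in range(3):print(r.get_state()['wrist_torque']);r.grab_frame('top')"
```

```text
shift mm [ 0.5104 -0.6706 -0.052 ] rot [ 0.2945  0.1082 -8.5899] t 19.7 F [-2.0502 -0.0496  6.6038]
[0.0062 0.3527 0.1336]
[-0.0031  0.3354  0.0857]
[0.0334 0.3504 0.1391]
```

Emit:
{"fn": "arm_command", "kwargs": {
  "motion": [
    [[0, 0, 0.0005], [0, 0, 1], 0.0],
    [[0, 0, 0.0005], [0, 0, 1], 0.0],
    [[0, 0, 0.0005], [0, 0, 1], 0.0]
  ]
}}

```text
time: 20.1
tool_pos: [0.5496, -0.0446, 0.0727]
tcp_rot: [[0.429, 0.903, 0.004], [0.903, -0.429, -0.004], [-0.001, 0.006, -1.0]]
contact_force: [-2.0, -0.1, 5.7]
gripper_width: 0.123
```

```bash
python3 - <<'E'
from h import *
delta((.5492,-.0439,.0727),76.1)
for k in range(3):print(r.get_state()['wrist_torque']);T=r.grab_frame('top')
w,i=snap("l3");S=r.grab_frame("scene")[:,:,::-1];T=T[:,:,::-1]
m=np.zeros((480,800,3),np.uint8);m[:,:390]=cv2.resize(i[150:310,190:320],(390,480),interpolation=cv2.INTER_CUBIC)
m[:240,400:]=cv2.resize(S[150:270,170:370],(400,240),interpolation=cv2.INTER_CUBIC);m[240:,400:]=cv2.resize(T[100:280,80:380],(400,240),interpolation=cv2.INTER_CUBIC);cv2.imwrite("pics/m9.png",m)
E
```

```text
shift mm [ 0.4319 -0.6788 -0.0311] rot [  0.309    0.115  -11.5047] t 20.1 F [-1.9752 -0.1027  5.6817]
[0.0559 0.3339 0.1783]
[0.0315 0.3255 0.1232]
[0.0713 0.3752 0.1091]
```

View pics/m9.png

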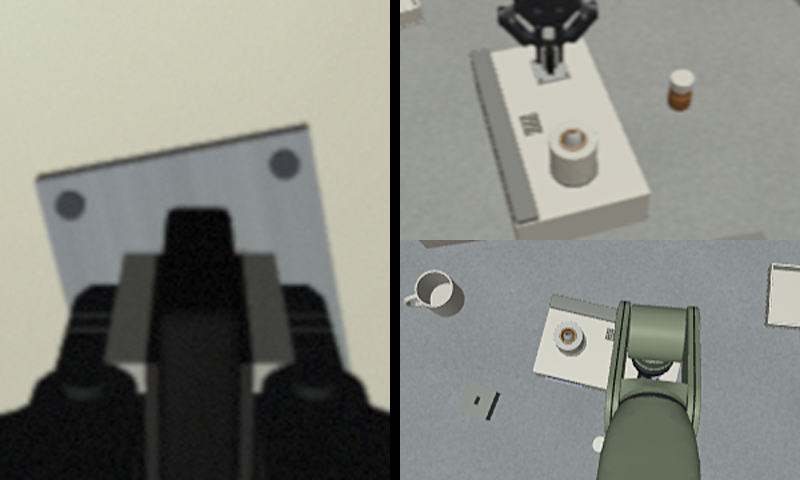

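```bash
python3 - <<'E'
from h import *
for n in("l1","l2","l3"):
    g=load(n)[1].mean(2)[205:300,235:280]
    # front edge row (per column) & left edge col of bow at half level
    rows=[]
    for u in range(247,266,2):
        c=cv2.resize(load(n)[1].mean(2)[210:232,u:u+1].astype(np.float32),(1,220),interpolation=cv2.INTER_LINEAR)[:,0]
        k=np.where(c<45)[0];rows.append(round(210+k[0]/10,1))
    print(n,rows)
a=load("l2")[1][225:300,240:275].astype(np.float32).mean(2);b=load("l3")[1][225:300,240:275].astype(np.float32).mean(2)
W=np.eye(2,3,dtype=np.float32)
cc,W=cv2.findTransformECC(a,b,W,cv2.MOTION_EUCLIDEAN,(3,200,1e-6),None,3);print(cc,W,np.degrees(np.arcsin(W[1,0])))
for k in range(8):
    s=r.get_state();print(s['time'],s['wrist_torque'],s["contact_force"],np.degrees(np.arctan2(s["tcp_rot"][1,0],s["tcp_rot"][0,0])));r.grab_frame('top')
E
```

```text
l1 [np.float64(220.9), np.float64(220.1), np.float64(210.0), np.float64(210.0), np.float64(210.0), np.float64(210.0), np.float64(219.3), np.float64(219.9), np.float64(220.2), np.float64(220.9)]
l2 [np.float64(220.6), np.float64(220.1), np.float64(220.0), np.float64(220.0), np.float64(220.0), np.float64(220.1), np.float64(220.0), np.float64(220.0), np.float64(220.1), np.float64(220.7)]
l3 [np.float64(220.4), np.float64(219.9), np.float64(219.9), np.float64(219.9), np.float64(219.9), np.float64(219.9), np.float64(219.9), np.float64(219.9), np.float64(220.0), np.float64(221.0)]
0.9908935768742285 [[ 1.      0.0036 -0.0668]
 [-0.0036  1.     -0.0717]] -0.20860732
20.35 [0.029  0.3523 0.1343] [-1.1999  0.0936  6.5756] 64.63094018869737
20.4 [0.1008 0.2724 0.1141] [-1.9126 -0.0491  6.2588] 64.63306279127825
20.45 [0.0657 0.3469 0.1242] [-2.0464 -0.4972  5.5962] 64.62950894174168
20.5 [0.0265 0.3629 0.0706] [-2.1993  0.2205  5.8751] 64.6306871336123
20.55 [-0.0184  0.3377  0.1736] [-2.5384  0.1232  6.6592] 64.63189674299359
20.6 [0.0646 0.3329 0.1459] [-0.8577  0.2166  6.0971] 64.62986120170663
20.65 [-0.0306  0.3735  0.1031] [-2.1125  0.5553  5.9464] 64.63093981391621
20.7 [0.0002 0.4005 0.127 ] [-2.8808 -0.4084  6.9433] 64.63243184742882
```

Emit:
{"fn": "arm_command", "kwargs": {
  "motion": [
    [[0, 0, 0.0005], [0, 0, 1.5], 0.0],
    [[0, 0, 0.0005], [0, 0, 1.5], 0.0],
    [[0, 0, 0.0005], [0, 0, 0], 0.0]
  ]
}}

```text
time: 21.0
tool_pos: [0.5496, -0.0446, 0.0726]
tcp_rot: [[0.474, 0.88, 0.004], [0.88, -0.474, -0.004], [-0.002, 0.006, -1.0]]
contact_force: [-2.3, -0.0, 6.6]
gripper_width: 0.117
```

```bash
cat >> h.py <<'E'
def avg(n=8):
    L=[]
    for k in range(n):
        s=r.get_state();L.append([s['time'],*s['wrist_torque'],*s["contact_force"],np.degrees(np.arctan2(s["tcp_rot"][1,0],s["tcp_rot"][0,0]))]);r.grab_frame('top')
    print(np.mean(L,0))
E
python3 -c "
from h import *
avg()"
```

```text
[21.175   0.0416  0.3641  0.1716 -1.9946  0.0026  6.0936 61.72  ]
```

```bash
python3 -c "
from h import *
s=r.get_state();print(s['time'],s['tool_pos'],s['contact_force'],s['gripper_width']);print(r.close_job())"
```

```text
21.4 [ 0.5496 -0.0446  0.0727] [-2.1668 -0.0784  6.9032] 0.11475636070116697
the job is handed in; nothing more can be done
None
```

The roll is down on its seat and released, and the key is fully in the lock, turned a quarter clockwise and still held. I handed the job in at 21.4 s of the 67 s allowed.

- **Roll:** I lowered it over the spindle until it pressed on the seat with 6.9 N, with its underside at about 66 mm as expected, then let go. Later pictures show it standing upright with the spindle tip through the hole.
- **Key insertion:** Rocking took it past the pins. It stopped at the height that puts the shoulder on the plate. The push there peaked at 29 N, above the 5 to 15 N you gave, and I then eased it off.
- **Key turn:** I stopped at 104° of gripper turn. The torque stayed at about 0.12 N m from 94° to 101°, then rose to 0.17 N m.
    - **Reading:** I take the rise as the plug on its stop at 1.62 rad. This is inferred from the torque, because the plug angle can't be seen.
    - **Disagreement:** The 104° is more than the 93° stop plus about 6° of play would explain. I put the rest down to flex in the grip. A before-and-after picture comparison taken at about 101° showed only 0.2° of key slip in the fingers; I didn't repeat it at 104°.
- **End state:** The key was still gripped at hand-in, with about 7 N upward force on the tool.
- **Bystanders:** The arm never went near the vial, the mug or the tray. The last picture showed no sign that any had moved, though I didn't re-measure them.
- **Calibration:** The wrist camera showed about a 0.7 mm sideways offset, which I allowed for when lining up the key.

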